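Spin the banding wheel and brake it on its index mark

ROBOT

A 6-joint arm with a two-finger parallel gripper is mounted at the origin on a cart in front of the work surface, level with it; the furniture and walls round the work are solid. World frame = base frame: x ahead of the robot, y to its left, z up, the work surface at z = 0. Lengths are in m, angles in rad, forces in N, time in s.
With the tool pointing down it reaches from about 0.35 to 0.8 m from the base axis. Payload 7.3 kg.
Tool frame: the origin (TCP) lies on the centre line of the jaws, within the pads' length; the fingertips stand 19 mm ahead of it and the grasp point (between the pads) is the TCP; z points along the fingers, y is the line along which they close (so a half turn about z gives the same grasp; the last joint's range is limited). The gripper opens to 85 mm and grips with 20 to 120 N. Pads are 22 mm wide; open, the fingers measure 114 mm over their backs; the gripper's body (76 mm by 85 mm) begins 54 mm behind the grasp point. The pads swing forward as they close: fully open they stand 13 mm farther back than shut.
Start: joints at [1.053, 0.342, 1.524, -0, 1.275, -0.146], TCP at [0.191, 0.489, 0.211] pointing down, gripper open.
Joint ranges: [-2.53, 2.53], [-0.77, 2.02], [0.04, 2.7], [-1, 4.14], [0.28, 2.66], [-3.11, 3.11]. Speed limits (rad/s): [2.57, 2.57, 3.14, 3.14, 3.14, 3.14].

INTERFACE

Orientations are given as a unit quaternion [w, x, y, z].
In Python, from plant import env, fingers, kin, get_image, get_calibration, finish_job, telemetry gives the robot as it stands. Calls block until the motion is done:
- env.movep(position, orientation): joint-space move of the TCP to a pose.
- env.movel(position, orientation=None, rate=0.15): straight line of the TCP; orientation=None keeps the orientation; rate is the mean speed in m/s.
- env.move_j(angles): joint-space move.
- fingers.open_gripper() and fingers.grab(): open the fingers fully, or close them until they stop; the grip force is fixed at half the most.
- env.sleep(seconds).
- kin.inverse_kinematics(position, orientation): joint angles nearest the present ones, or None.
- get_image(name): name is "side" or "top" or "wrist"; returns (picture, depth): 420x560x3 uint8, red, green, blue; 420x560 float32, m along the optical axis (not along the pixel's ray), 0 where there is no reading.
- get_calibration(name): a dict with "mtx" (3x3 intrinsics, pixels), "R" (3x3) and "t" (3): a world point X has camera coordinates R X + t; the wrist camera has in their place "mount" (4x4, takes a point from camera to tool coordinates, whose origin is the TCP and whose axes are the flange's). Camera axes: x right, y down, z forward; pixel columns grow to the right and rows downward; lengths in m; the calibration is good to about 2 mm. A picture is of the moment at which its call begins: read the wrist's pose just before it. get_calibration takes no time and is no camera call.
A pose or a line that the arm cannot do raises env.MotionError and nothing moves.
- finish_job(): hands the job in; it is judged then, once.
Readings, each from a call of its own:
- telemetry.current_time(): time.
- telemetry.current_joint_pos(): joint angles.
- telemetry.current_joint_vel(): joint speeds.
- telemetry.current_tau(): joint torques, N m.
- telemetry.current_position(): TCP position.
- telemetry.current_tool_rot(): TCP orientation.
- telemetry.current_contact_force(): force on the tool from outside, world axes, zero at the start.
- telemetry.current_wrist_torque(): the same for the moment, N m.
- telemetry.current_width(): opening from 0.0 (shut) to 1.0 (fully open).
- telemetry.current_grasp_force(): force on a finger pad.
Only numpy, scipy, OpenCV 4.12 (cv2) and the standard library are available. Lean on these libraries where they do the work, as an engineer would, in place of code of your own. Each camera call takes 0.05 s, during which the arm holds its last target. There are 200 camera calls.

TASK

Try the bearing of the sculptor's banding wheel: with a fingertip, flick the wooden disc so that it spins freely, counterclockwise seen from above, and leave it untouched for at least five seconds. Then, while it is still turning, brake it by putting a fingertip down on the disc so that it stops with the steel strip on the disc opposite the fixed pointer (about ten degrees out at most), and finish with that fingertip still pressed on the disc, holding it there. Once spun, it may come to rest only there: no stopping elsewhere and nudging it round; grip and lift nothing, keep the clay lump in place on the disc, and leave the other things on the bench alone.

Things in the scene. Friction and masses are not known exactly. Their poses are not given: they have to be found in the camera images.
- wheel_base: the banding wheel's dark steel foot, fixed to the bench; origin on the bench under the wheel's vertical axis. The foot is 156 mm across and carries the disc and the pointer. Its own -x axis points from the axis towards the pointer; an upright strap 22 mm wide, 86 mm high, stands 158 to 166 mm from the axis on that side
- pointer_tip (a point): tip of the fixed steel pointer, a cone that points at the disc's edge from outside: 130 mm from the axis, 78 mm above the bench, level with the rim; nothing of it stands above the disc's top
- disc_top (a point): centre of the top face of the wooden disc, 92 mm above the bench. The disc is plain and flat, 250 mm across, 18 mm thick, rounded 3 mm at the edge; only the clay lump stands on it. A fingertip pressed down on it with a few newtons stops it by friction almost at once; one pressed lightly and swept along near the rim takes it along and leaves it spinning when lifted
- strip_end (a point): outer end of the only strip on the disc: a dark steel strip 62 mm long, 14 mm wide, let in flush, lying along a radius from 60 to 122 mm from the axis. This point is 120 mm from the axis, on the top face
- wheel (a joint): turn of the disc (rad), growing counterclockwise seen from above, without stops: it counts on past full turns. The strip is opposite the pointer at 0 and every whole turn (6.283, 12.566, ...); it starts at rest between -3.4 and -0.9. Disc about 1.5 kg, inertia 0.012 kg m2 (30 percent either way), on an easy bearing: spun, it loses about 0.1 to 0.3 rad/s each second
- clay_lump: lump of clay, 46 x 49 x 34 mm, standing loose in the middle of the disc and turning with it; origin at its underside
- modelling_tool: pointed wooden modelling tool, 180 x 14 x 8 mm, lying on the bench beside the wheel; origin under its middle
- clay_slab: flat slab of clay, 99 x 65 x 14 mm, on the bench to the left
- sanding_block: brown sanding block, 101 x 62 x 31 mm, on the bench to the left
- wax_tin: round tin, 71 mm across, 35 mm high, on the bench to the right of the wheel
Not all that is in view belongs to the job. Leave any blue, pink or purple look-alike of the clay_lump alone.

How it is judged:
By the outcome, as a careful person would: the job done as asked, in the order asked, and still so for the second after the job is handed in, while the arm keeps its last pose, push and grip.
It also fails if it takes over 58 s, if anything falls off the work surface, if the arm or the gripper's body presses on something with over 40 N, if the wrist force passes 120 N, or if a joint passes its speed limit or range.

## Working session

There is one attempt and no reset: what is moved stays moved. The work goes in short steps, each a Python script; the robot and the scene stay as the last script left them, time stands still between calls to the robot, and variables do not carry over. Pictures are saved under pics/ and viewed, at most 10 in all, crops included, and the job is handed in when it is done.

```bash
ls; mkdir -p pics; python3 - <<'E'
from plant import *
import cv2,numpy as np
from plant import env, fingers, kin, get_image, get_calibration, telemetry
for n in("top","side"):
    p,d=get_image(n); cv2.imwrite(f"pics/{n}0.png",p[:,:,::-1]); np.save(f"pics/{n}0d.npy",d)
    c=get_calibration(n); print(n,c)
print(telemetry.current_time(),telemetry.current_width(),telemetry.current_contact_force())
E
```

```text
pics
top {'mtx': array([[431.89342916,   0.        , 282.69210845],
       [  0.        , 431.89342916, 206.70313633],
       [  0.        ,   0.        ,   1.        ]]), 'R': array([[ 0.00514651, -0.9999331 ,  0.01035894],
       [-0.98386168, -0.00691606, -0.17879698],
       [ 0.17885667, -0.00927159, -0.98383145]]), 't': array([0.08260755, 0.51248896, 1.03434009])}
side {'mtx': array([[469.93765577,   0.        , 277.78079203],
       [  0.        , 469.93765577, 208.94392494],
       [  0.        ,   0.        ,   1.        ]]), 'R': array([[ 0.99375703, -0.11019089,  0.01746225],
       [-0.02393951, -0.36348311, -0.93129315],
       [ 0.10896726,  0.92506108, -0.36385181]]), 't': array([-0.50970737,  0.11748309,  1.19011999])}
0.1 1.0045358358232954 [-0.04613406  0.3644966   0.84785514]
```

View pics/top0.png

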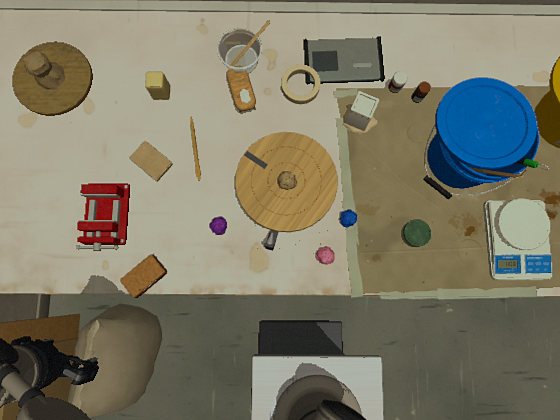

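View pics/side0.png

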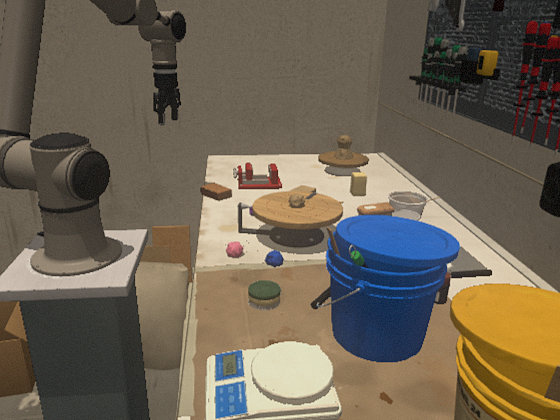

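The top view shows the target wheel at about (287,181), with its strip at (256,159), the pointer at (270,240) and the clay lump at (287,180). The wheel at (52,77) has no pointer or strip, so it's a decoy. The blue, pink and purple lumps also stay untouched.

```bash
cat > h.py <<'E'
from plant import env, fingers, kin, get_image, get_calibration, finish_job, telemetry
import cv2, numpy as np
C=get_calibration("top"); K,R,T=C["mtx"],C["R"],C["t"]; O=-R.T@T
def ray(uv,z):
    uv=np.atleast_2d(np.asarray(uv,float)); d=np.c_[uv,np.ones(len(uv))]@np.linalg.inv(K).T@R
    return O+d*((z-O[2])/d[:,2])[:,None]
def proj(X):
    c=np.atleast_2d(X)@R.T+T; p=c@K.T; return p[:,:2]/p[:,2:]
def strip(p,ctr):
    """strip angle (rad, world) from dark grey pixels in the ring 62..118 mm; returns angle, count"""
    v,u=np.mgrid[110:260,210:370]; uv=np.c_[u.ravel(),v.ravel()]
    X=ray(uv,.092)[:,:2]-ctr; r=np.hypot(*X.T)
    c=p[uv[:,1],uv[:,0]].astype(int); m=(r>.064)&(r<.116)&(c.max(1)<140)&(c.max(1)-c.min(1)<35)
    a=np.arctan2(X[m,1],X[m,0]); 
    if m.sum()<8: return None,int(m.sum()),0
    z=np.exp(1j*a).mean(); return float(np.angle(z)),int(m.sum()),float(abs(z))
E
python3 - <<'E'
from h import *
p=cv2.imread("pics/top0.png")[:,:,::-1].copy(); d=np.load("pics/top0d.npy")
hsv=cv2.cvtColor(p,cv2.COLOR_RGB2HSV)
v,u=np.mgrid[0:420,0:560]; uv=np.c_[u.ravel(),v.ravel()]
rays=np.c_[uv,np.ones(len(uv))]@np.linalg.inv(K).T
W=((rays*d.reshape(-1,1))-T)@R; z=W[:,2].reshape(420,560)
m=((abs(z-.092)<.012)).astype(np.uint8); m[:,:200]=0; m[:,345:]=0; m[:120]=0;m[250:]=0
cs,_=cv2.findContours(m,cv2.RETR_EXTERNAL,cv2.CHAIN_APPROX_NONE); c=max(cs,key=cv2.contourArea)
P=ray(c[:,0,:],.092)[:,:2]; (e,r)=cv2.minEnclosingCircle(P.astype(np.float32)); print("depth circle",e,r, "z",np.median(z[150:170,290:310]))
A=np.c_[2*P,np.ones(len(P))]; s=np.linalg.lstsq(A,(P**2).sum(1),rcond=None)[0]; print("lsq",s[:2],np.sqrt(s[2]+s[0]**2+s[1]**2))
ctr=s[:2]; print("strip",strip(p,ctr))
for q in [(266,232),(268,240),(270,247),(274,232)]: print(q,p[q[1],q[0]],z[q[1],q[0]])
cv2.imwrite("pics/crop.png",cv2.resize(p[110:270,200:370,::-1],None,fx=4.5,fy=3.75*1,interpolation=cv2.INTER_CUBIC)[:600])
print(telemetry.current_tool_rot())
E
```

```text
depth circle (0.5684151649475098, 0.07912756502628326) 0.12477075308561325 z 0.09127436992356436
lsq [0.56848215 0.0789288 ] 0.12310016659055274
strip (0.9641879594175581, 107, 0.9990816364795383)
(266, 232) [177 172 150] 0.002607926566984039
(268, 240) [115 112 103] 0.08534559676385299
(270, 247) [37 35 37] 0.079407627633879
(274, 232) [66 65 66] 0.009933236752659428
[-2.09599239e-04  1.84823343e-01  9.82771533e-01 -6.33146492e-04]
```

View pics/crop.png

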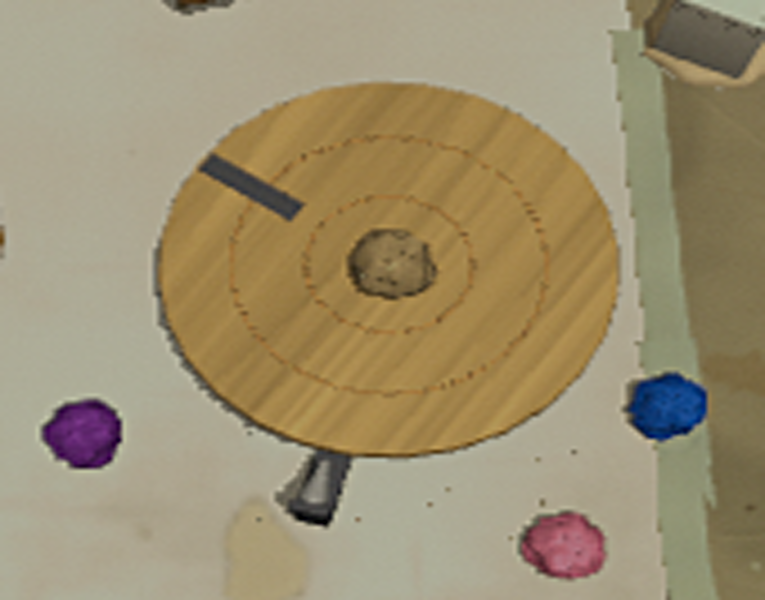

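The crop confirms the single dark strip at about (250,187) in crop pixels. The pointer and strap sit at the lower edge, around (310,500).

```bash
python3 - <<'E'
from h import *
d=np.load("pics/top0d.npy"); ctr=np.array([.5684,.0790])
v,u=np.mgrid[225:260,250:300]; uv=np.c_[u.ravel(),v.ravel()]
W=((np.c_[uv,np.ones(len(uv))]@np.linalg.inv(K).T*d[uv[:,1],uv[:,0]][:,None])-T)@R
q=W[:,:2]-ctr; r=np.hypot(*q.T); a=np.arctan2(q[:,1],q[:,0])
for lo,hi in((.130,.156),(.156,.17)):
  for zl in (.05,.07,.08):
    m=(W[:,2]>zl)&(W[:,2]<.1)&(r>lo)&(r<hi); A=a[m]%(2*np.pi)
    print(lo,zl,m.sum(),A.mean(),np.median(A),A.std(), q[m].mean(0) if m.any() else 0)
E
```

```text
0.13 0.05 50 2.884146954604575 2.884466745664174 0.025193753233402425 [-0.14087436  0.03709413]
0.13 0.07 50 2.884146954604575 2.884466745664174 0.025193753233402425 [-0.14087436  0.03709413]
0.13 0.08 38 2.88187216630442 2.879609272984592 0.024634485142607018 [-0.14177324  0.03769007]
0.156 0.05 41 2.883828934736224 2.8836613210417577 0.0384865944829849 [-0.15598884  0.04112747]
0.156 0.07 35 2.884367771613073 2.8854239981212886 0.03731320345831686 [-0.1555289   0.04091556]
0.156 0.08 32 2.883748485765734 2.8833071804171464 0.03818266891586564 [-0.15517661  0.04092841]
```

```bash
python3 - <<'E'
from h import *
fingers.grab(); print(telemetry.current_time(),telemetry.current_width())
# hover above left side of disc, closing line along world y? try orientations with tool down
ctr=np.array([.5684,.0790])
for ps in np.arange(0,np.pi,np.pi/8):
    q=[0,np.cos(ps/2),np.sin(ps/2),0]
    print(round(ps,2),[np.round(kin.inverse_kinematics([*(ctr+o),.14],q),2) if kin.inverse_kinematics([*(ctr+o),.14],q) is not None else None for o in (np.array([.06,.1]),np.array([-.16,.1]))])
print(telemetry.current_contact_force())
E
```

```text
0.8667 0.00038123926605604185
0.0 [array([ 0.16,  0.63,  1.24, -0.  ,  1.27,  1.73]), array([ 0.24,  0.28,  1.84, -0.  ,  1.03,  1.81])]
0.39 [array([ 0.16,  0.63,  1.24, -0.  ,  1.27,  1.34]), array([ 0.24,  0.28,  1.84, -0.  ,  1.03,  1.42])]
0.79 [array([ 0.16,  0.63,  1.24, -0.  ,  1.27,  0.95]), array([ 0.24,  0.28,  1.84, -0.  ,  1.03,  1.03])]
1.18 [array([ 0.16,  0.63,  1.24, -0.  ,  1.27,  0.55]), array([ 0.24,  0.28,  1.84, -0.  ,  1.03,  0.63])]
1.57 [array([ 0.16,  0.63,  1.24, -0.  ,  1.27,  0.16]), array([ 0.24,  0.28,  1.84, -0.  ,  1.03,  0.24])]
1.96 [array([ 0.16,  0.63,  1.24, -0.  ,  1.27, -0.23]), array([ 0.24,  0.28,  1.84, -0.  ,  1.03, -0.15])]
2.36 [array([ 0.16,  0.63,  1.24, -0.  ,  1.27, -0.63]), array([ 0.24,  0.28,  1.84, -0.  ,  1.03, -0.54])]
2.75 [array([ 0.16,  0.63,  1.24, -0.  ,  1.27, -1.02]), array([ 0.24,  0.28,  1.84, -0.  ,  1.03, -0.94])]
[-1.14610929 -0.72402014 -0.42425269]
```

```bash
cat >> h.py <<'E'
ctr=np.array([.5684,.0790]); PTR=2.884
Q=[0,np.cos(np.pi/4),np.sin(np.pi/4),0]
A=ctr+[-.07,-.095]
t=telemetry.current_time
E
python3 - <<'E'
from h import *
env.movep([*A,.18],Q); env.movel([*A,.121],rate=.1)
print(t(),telemetry.current_contact_force(),telemetry.current_position())
for z in (.115,.112,.110,.108,.106,.104):
    t0=t(); env.movel([*A,z],rate=.1); dt=t()-t0; F=telemetry.current_contact_force()
    print(z,round(dt,3),F.round(2) if hasattr(F,'round') else F,telemetry.current_position())
    if F[2]>6: break
p,d=get_image("top"); print(strip(p,ctr)); cv2.imwrite("pics/top1.png",p[:,:,::-1]); print(t())
E
```

```text
3.7333 [-0.58847842  0.15834693  0.01987929] [ 0.49882801 -0.01592217  0.12147506]
0.115 0.25 [-0.42  0.06  0.3 ] [ 0.49833416 -0.01599473  0.11499409]
0.112 0.25 [-0.11  0.49 -0.19] [ 0.4983353  -0.01603272  0.11194048]
0.11 0.25 [-0.14  0.08  0.09] [ 0.49832607 -0.0159904   0.10989839]
0.108 0.25 [ 0.29 -0.28 -0.17] [ 0.49831532 -0.01597082  0.10786857]
0.106 0.25 [-0.6   0.15  0.99] [ 0.49830162 -0.0159777   0.10587371]
0.104 0.25 [ 0.19  0.41 -0.36] [ 0.49829176 -0.01597034  0.10385438]
(-1.7308364808961636, 1417, 0.7211609611371687)
5.2833
```

View pics/top1.png

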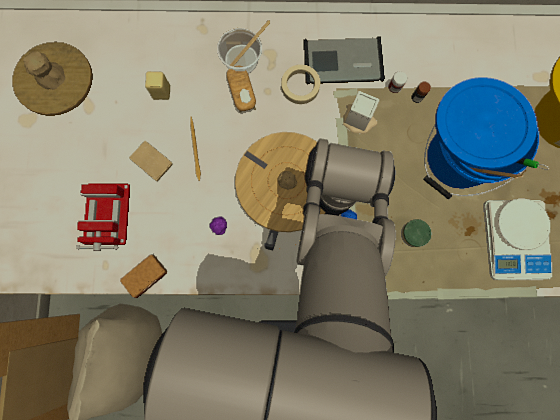

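The top view shows the arm covering the disc's right side. The strip (256,159) and pointer (271,240) are still visible. There's been no contact yet, so I'll look from the side.

```bash
python3 - <<'E'
from h import *
p,d=get_image("side"); cv2.imwrite("pics/side1.png",cv2.resize(p[150:270,200:380,::-1],None,fx=4.4,fy=4.4))
E
```

```text
(no output)
```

View pics/side1.png

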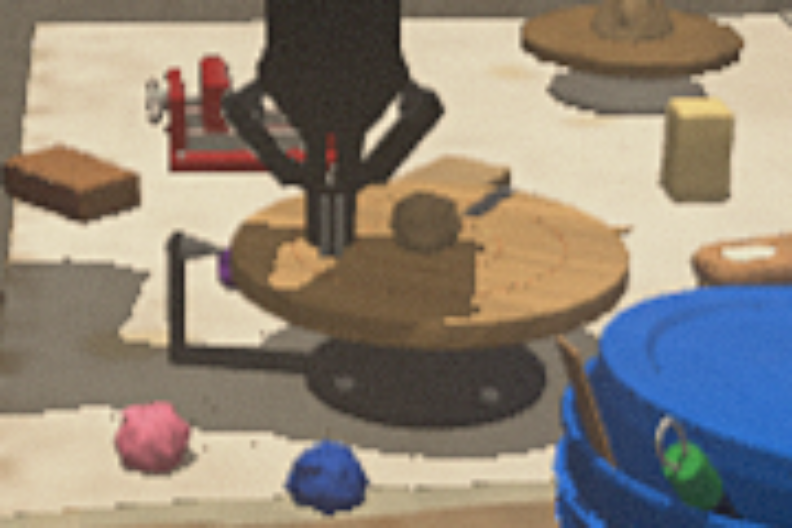

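The side crop shows the fingertips at about (330,250), apparently standing clear above the near rim. I'll compare that with the expected projection.

```bash
python3 - <<'E'
from h import *
c=get_calibration("side")
P=telemetry.current_position(); print(P,telemetry.current_tool_rot())
def pr(X):
    x=c["mtx"]@(c["R"]@np.array(X)+c["t"]); return ((x[:2]/x[2])-[200,150])*4.4
for dz in (.02,0,-.01,-.019): print(dz,pr([P[0],P[1],P[2]+dz]))
print("A top",pr([*A,.092]),"ctr",pr([*ctr,.092]),"ptr",pr([ctr[0]+.13*np.cos(PTR),ctr[1]+.13*np.sin(PTR),.078]), "near rim",pr([ctr[0],ctr[1]-.125,.092]))
p,d=get_image("side"); u,v=275,205
for v in (195,200,203,206): print(v,[round(float(d[v,u]),4) for u in (272,275,277)], (c["R"]@P+c["t"])[2])
E
```

```text
[ 0.49837191 -0.01600965  0.10397096] [-2.77087184e-05  7.07102987e-01  7.07110574e-01 -3.33870754e-05]
0.02 [323.87510258 252.2279818 ]
0 [323.38127769 284.58699352]
-0.01 [323.13661982 300.61876255]
-0.019 [322.91769764 314.96414155]
A top [323.13518655 303.75939004] ctr [419.14803922 242.51536569] ptr [215.09870495 249.10900434] near rim [450.92798975 320.74544924]
195 [1.1658, 1.1595, 1.1626] 1.191786280653807
200 [1.1685, 1.1685, 1.1672] 1.191786280653807
203 [1.1735, 1.1668, 1.1706] 1.191786280653807
206 [1.1737, 1.1733, 1.1711] 1.191786280653807
```

```bash
python3 - <<'E'
from h import *
c=get_calibration("side"); Ki=np.linalg.inv(c["mtx"])
p,d=get_image("side")
for v in range(176,226,3):
    o=[]
    for u in (273,275,277): 
        W=c["R"].T@(Ki@[u,v,1]*d[v,u]-c["t"]); o.append((W.round(3).tolist(),p[v,u].tolist()))
    print(v,o[1],o[0][0])
wp,wd=get_image("wrist"); cv2.imwrite("pics/wrist1.png",wp[:,:,::-1]); print(get_calibration("wrist"),telemetry.current_width(),t())
E
```

```text
176 ([0.499, -0.029, 0.211], [64, 57, 50]) [0.494, -0.036, 0.213]
179 ([0.5, -0.025, 0.202], [57, 54, 47]) [0.494, -0.035, 0.205]
182 ([0.558, 0.501, 0.021], [110, 52, 39]) [0.494, -0.03, 0.195]
185 ([0.556, 0.486, 0.015], [181, 57, 54]) [0.495, -0.03, 0.188]
188 ([0.503, -0.003, 0.171], [116, 103, 88]) [0.495, -0.022, 0.178]
191 ([0.502, -0.011, 0.166], [103, 93, 82]) [0.495, -0.027, 0.171]
194 ([0.5, -0.026, 0.163], [57, 52, 43]) [0.495, -0.026, 0.163]
197 ([0.5, -0.026, 0.155], [66, 56, 51]) [0.496, -0.024, 0.155]
200 ([0.5, -0.027, 0.147], [59, 52, 41]) [0.496, -0.025, 0.147]
203 ([0.501, -0.026, 0.139], [64, 60, 51]) [0.495, -0.028, 0.14]
206 ([0.501, -0.026, 0.131], [58, 49, 48]) [0.496, -0.026, 0.131]
209 ([0.509, 0.05, 0.093], [203, 160, 105]) [0.504, 0.052, 0.093]
212 ([0.507, 0.028, 0.094], [114, 89, 65]) [0.502, 0.032, 0.092]
215 ([0.505, 0.004, 0.095], [115, 90, 65]) [0.499, 0.003, 0.095]
218 ([0.503, -0.014, 0.094], [116, 90, 64]) [0.497, -0.014, 0.094]
221 ([0.501, -0.026, 0.091], [95, 77, 58]) [0.497, -0.021, 0.089]
224 ([0.501, -0.027, 0.083], [91, 69, 48]) [0.497, -0.018, 0.079]
{'mtx': array([[325.11907829,   0.        , 281.84418504],
       [  0.        , 325.11907829, 207.62111414],
       [  0.        ,   0.        ,   1.        ]]), 'mount': array([[-5.47918471e-04, -9.55868012e-01, -2.93795920e-01,
         7.40445628e-02],
       [ 9.99999654e-01, -3.39714603e-04, -7.59697271e-04,
        -2.94558893e-04],
       [ 6.26363556e-04, -2.93796235e-01,  9.55867867e-01,
        -1.62914774e-01],
       [ 0.00000000e+00,  0.00000000e+00,  0.00000000e+00,
         1.00000000e+00]])} 0.0008621039265552433 5.4833
```

View pics/wrist1.png

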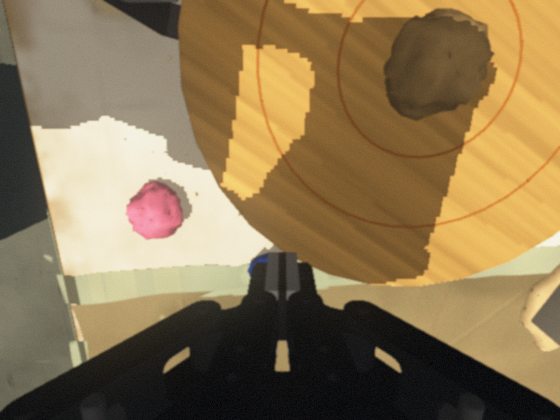

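The wrist view shows the fingertips at (282,255), just over the disc's rim. Side depth puts the tip at z of about 0.128, well above the disc, so I can keep probing down with the force reading. I'll move inward to a radius of about 0.1 m first.

```bash
sed -i 's/^A=.*/A=ctr+[-.045,-.09]/' h.py; python3 - <<'E'
from h import *
M=get_calibration("wrist"); P0=telemetry.current_position(); wp,wd=get_image("wrist")
Rt=np.array([[0,1,0],[1,0,0],[0,0,-1.]])
for u,v in ((470,150),(400,200),(282,258),(282,265),(282,275),(282,300)):
    x=np.linalg.inv(M["mtx"])@[u,v,1]*wd[v,u]; w=M["mount"]@[*x,1]; print((u,v),"tool",w[:3].round(3),"world",(Rt@w[:3]+P0).round(3))
env.movel([*A,.104],rate=.1)
z=.104
while z>.06:
    z-=.003 if z<.088 else .004; env.movel([*A,z],rate=.1); F=telemetry.current_contact_force()
    print(round(z,4),np.round(F,2),np.round(telemetry.current_position(),4))
    if F[2]>3: break
print(t())
E
```

```text
(470, 150) tool [0.052 0.1   0.012] world [0.598 0.036 0.092]
(400, 200) tool [0.025 0.066 0.012] world [0.564 0.009 0.092]
(282, 258) tool [ 0.01  -0.    -0.032] world [ 0.498 -0.006  0.136]
(282, 265) tool [ 0.01  -0.    -0.037] world [ 0.498 -0.006  0.141]
(282, 275) tool [ 0.01  -0.    -0.047] world [ 0.498 -0.006  0.151]
(282, 300) tool [ 0.006 -0.    -0.059] world [ 0.498 -0.01   0.163]
0.1 [-0.93  0.37 -0.12] [ 0.5227 -0.011   0.0996]
0.096 [ 0.8  -0.02 -0.08] [ 0.5231 -0.011   0.0957]
0.092 [ 0.06 -0.13  1.13] [ 0.5232 -0.011   0.0917]
0.088 [ 0.38 -0.1  -0.92] [ 0.5232 -0.011   0.0877]
0.085 [ 0.07 -0.05  0.8 ] [ 0.5233 -0.011   0.0848]
0.082 [0.68 0.84 0.31] [ 0.5233 -0.011   0.0818]
0.079 [-0.45 -0.58  0.82] [ 0.5233 -0.011   0.0788]
0.076 [-0.41 -0.33 -0.44] [ 0.5233 -0.011   0.0758]
0.073 [ 0.17  0.56 -0.33] [ 0.5233 -0.011   0.0728]
0.07 [-0.5  -0.19 12.31] [ 0.5252 -0.0117  0.0718]
8.4417
```

Contact comes at TCP z of about 0.072, so the tip sits about 20 mm above the TCP. Stiffness is roughly 7 N/mm. Next is the flick: a rising straight sweep towards +x along the disc's right side, leaving the surface near peak speed.

```bash
cat >> h.py <<'E'
_v,_u=np.mgrid[110:260,210:370]; UV=np.c_[_u.ravel(),_v.ravel()]; RAY=np.c_[UV,np.ones(len(UV))]@np.linalg.inv(K).T
def wheel():
    """(time, wheel angle in [-pi,pi) or None, pixels): dark grey pixels lying at disc height in the ring"""
    t0=t(); p,d=get_image("top")
    W=(RAY*d[UV[:,1],UV[:,0]][:,None]-T)@R; X=W[:,:2]-ctr; r=np.hypot(*X.T); c=p[UV[:,1],UV[:,0]].astype(int)
    m=(abs(W[:,2]-.092)<.012)&(r>.064)&(r<.117)&(c.max(1)<130)&(c.max(1)-c.min(1)<25)
    if m.sum()<40: return t0,None,int(m.sum())
    z=np.exp(1j*np.arctan2(X[m,1],X[m,0])).mean()
    return t0,(float(np.angle(z*np.exp(-1j*PTR))) if abs(z)>.99 else None),int(m.sum())
E
python3 - <<'E'
from h import *
import json
print("now",wheel())
S=ctr+[-.07,-.088]; E=ctr+[.13,-.088]
env.movel([*A,.080],rate=.1); env.movel([*S,.080],rate=.15); env.movel([*S,.0702],rate=.05)
print(t(),np.round(telemetry.current_contact_force(),1),wheel())
t0=t(); env.movel([*E,.0750],rate=.13); t1=t(); env.movel([*E,.100],rate=.2)
print("flick",t0,t1,np.round(telemetry.current_contact_force(),1))
L=[]
for i in range(8): L.append(wheel()); env.sleep(.1)
for l in L: print(l)
json.dump(L,open("L.json","w"))
E
```

```text
now (8.4417, -1.908253197916007, 105)
9.4083 [-2.7 -2.1 16.4] (9.4083, None, 106)
flick 9.4583 11.15 [-0.4 -0.1 -0.4]
(11.425, None, 1)
(11.575, None, 0)
(11.725, None, 1)
(11.875, None, 42)
(12.025, None, 102)
(12.175, None, 102)
(12.325, None, 107)
(12.475, None, 103)
```

```bash
python3 - <<'E'
s=open("h.py").read()
i=s.index("    z=np.exp(1j*np.arctan2(X[m,1],X[m,0])).mean()\n    return t0")
s=s[:i]+'''    a=np.arctan2(X[m,1],X[m,0])-PTR
    n=[(np.cos(a-b)>.97).sum() for b in a]; k=np.cos(a-a[int(np.argmax(n))])>.97
    if k.sum()<40: return t0,None,int(k.sum())
    return t0,float(np.angle(np.exp(1j*a[k]).mean())),int(k.sum())
'''
open("h.py","w").write(s)
E
python3 - <<'E'
from h import *
import json
L=[]
for i in range(7): L.append(wheel()); env.sleep(.1)
for l in L: print(l)
json.dump(L,open("L.json","w"))
E
```

```text
(12.625, -1.6404692387186566, 103)
(12.775, -1.3298151620164966, 101)
(12.925, -1.028729664192995, 105)
(13.075, -0.7355282821101298, 45)
(13.225, None, 9)
(13.375, None, 1)
(13.525, None, 2)
```

The wheel is spinning at about 2 rad/s. I'll move to hover over the brake point and keep tracking.

```bash
python3 - <<'E'
from h import *
import json
env.movel([*A,.100],rate=.15); env.movel([*A,.078],rate=.1)
L=json.load(open("L.json"))
while t()<18.5: L.append(wheel()); env.sleep(.1)
json.dump(L,open("L.json","w"))
G=np.array([(a,b) for a,b,n in L if b is not None and n>80]); w=[G[0,1]]
om=2.0
for i in range(1,len(G)):
    pr=w[-1]+om*(G[i,0]-G[i-1,0]); w.append(G[i,1]+2*np.pi*round((pr-G[i,1])/(2*np.pi)))
x=G[:,0]-G[-1,0]; f=np.polyfit(x,w,2); print(len(G),f,"last t",G[-1,0],"rms",np.std(np.polyval(f,x)-w))
for a,b in zip(G[:,0],w): print(round(a,3),round(b,3),end="; ")
print(telemetry.current_position())
E
```

```text
23 [-0.09343708  0.98021194  6.75402811] last t 18.2083 rms 0.0066873274247778855
12.625 -1.64; 12.775 -1.33; 12.925 -1.029; 15.358 3.217; 15.508 3.437; 15.658 3.654; 15.808 3.867; 15.958 4.076; 16.108 4.282; 16.258 4.481; 16.408 4.681; 16.558 4.877; 16.708 5.067; 16.858 5.254; 17.008 5.433; 17.158 5.614; 17.308 5.79; 17.458 5.968; 17.608 6.133; 17.758 6.296; 17.908 6.457; 18.058 6.612; 18.208 6.76; [ 0.52340048 -0.01100655  0.07799274]
```

The next pointer pass is 5.8 rad away, but with 0.98 rad/s left the disc would coast only about 2.6 rad. It has to be flicked again while still turning, using a descending sweep that lands at speed and runs off the rim, followed by another five untouched seconds. First I'll check for clearance along the exit path, using the saved depth image.

```bash
python3 - <<'E'
import numpy as np
from h import *
d=np.load("pics/top0d.npy"); v,u=np.mgrid[0:250,250:450]; uv=np.c_[u.ravel(),v.ravel()]
W=((np.c_[uv,np.ones(len(uv))]@np.linalg.inv(K).T*d[uv[:,1],uv[:,0]][:,None])-T)@R
m=(W[:,0]>.40)&(W[:,0]<.80)&(W[:,1]>-.13)&(W[:,1]<.07)&(np.hypot(*(W[:,:2]-ctr).T)>.135)&(W[:,2]>.02)
print(m.sum(),W[m].max(0),W[m].min(0),t())
Z=[*(ctr+[.15,-.105]),.068]; print(kin.inverse_kinematics(Z,Q))
E
```

```text
839 [ 0.79851069 -0.01135977  0.10393487] [ 0.40825769 -0.12993648  0.02003784] 18.5083
[-1.42654698e-01  8.20804609e-01  1.07779777e+00 -4.44089210e-16
  1.24299028e+00 -1.42654698e-01]
```

```bash
python3 - <<'E'
import numpy as np
from h import *
d=np.load("pics/top0d.npy"); v,u=np.mgrid[0:250,250:450]; uv=np.c_[u.ravel(),v.ravel()]
W=((np.c_[uv,np.ones(len(uv))]@np.linalg.inv(K).T*d[uv[:,1],uv[:,0]][:,None])-T)@R
for lo,hi in((.02,.05),(.05,.2)):
  m=(W[:,0]>.40)&(W[:,0]<.80)&(W[:,1]>-.13)&(W[:,1]<.07)&(np.hypot(*(W[:,:2]-ctr).T)>.135)&(W[:,2]>lo)&(W[:,2]<hi)
  H,a,b=np.histogram2d(W[m,0],W[m,1],bins=[np.arange(.4,.81,.05),np.arange(-.13,.08,.05)]); print(lo,b); 
  for x,h in zip(a,H): print(round(x,2),h.astype(int))
E
```

```text
0.02 [-0.13 -0.08 -0.03  0.02  0.07]
0.4 [ 0  2 17  0]
0.45 [76 71  0  0]
0.5 [19 16  0  0]
0.55 [0 0 0 0]
0.6 [0 0 0 0]
0.65 [0 0 0 0]
0.7 [95  1  0  0]
0.75 [1 1 0 0]
0.05 [-0.13 -0.08 -0.03  0.02  0.07]
0.4 [0 0 0 0]
0.45 [0 0 0 0]
0.5 [0 0 0 0]
0.55 [0 0 0 0]
0.6 [0 0 0 0]
0.65 [0 0 0 0]
0.7 [254   2   0   0]
0.75 [282   2   0   0]
```

```bash
python3 - <<'E'
from h import *
import json
S=ctr+[-.13,-.105]; E=ctr+[.15,-.105]
env.movel([*A,.098],rate=.2); env.movel([*S,.098],rate=.2); env.movel([*S,.0745],rate=.15)
t0=t(); env.movel([*E,.0681],rate=.25); t1=t(); env.movel([*E,.100],rate=.2)
env.movel([*A,.100],rate=.2); env.movel([*A,.078],rate=.1)
L=[]
for i in range(12): L.append(wheel()); env.sleep(.05)
print(t0,t1,[(round(a,3),b and round(b,3),n) for a,b,n in L]); json.dump(L,open("L.json","w"))
E
```

```text
19.65 20.9167 [(22.717, 2.947, 66), (22.817, -3.105, 103), (22.917, -2.858, 102), (23.017, -2.619, 99), (23.117, -2.377, 103), (23.217, -2.139, 103), (23.317, -1.898, 103), (23.417, -1.663, 103), (23.517, -1.425, 109), (23.617, -1.195, 108), (23.717, -0.967, 107), (23.817, -0.737, 110)]
```

It's at about 2.3 rad/s and free since t = 20.9. The next usable pass is near t = 27.4, so I'll track, predict and brake there.

```bash
python3 - <<'E'
from h import *
import json
L=json.load(open("L.json"))
def fit():
    G=[(a,b) for a,b,n in L if b is not None and n>85]; w=[G[0][1]]
    for i in range(1,len(G)):
        pr=w[-1]+2.0*(G[i][0]-G[i-1][0]); w.append(G[i][1]+2*np.pi*round((pr-G[i][1])/(2*np.pi)))
    x=np.array([g[0] for g in G]); f=np.polyfit(x-25,w,2)
    rt=np.roots(f-[0,0,2*np.pi]); rt=rt[np.isreal(rt)].real; return f,25+min(r for r in rt if r>1),np.std(np.polyval(f,x-25)-w),len(G)
while t()<26.0: L.append(wheel()); env.sleep(.05)
while True:
    f,tc,s,n=fit()
    if t()>tc-.14-.2: break
    L.append(wheel())
ok = s<.03 and 26.5<tc<29
print(f,tc,s,n,ok,t())
if ok:
    env.sleep(max(0,tc-.14-t())); tb=t(); env.movel([*A,.070],rate=.1)
    print("brake",tb,t(),np.round(telemetry.current_contact_force(),1),wheel(),wheel())
    env.sleep(.3); p,d=get_image("top"); cv2.imwrite("pics/end.png",cv2.resize(p[110:270,200:370,::-1],None,fx=4,fy=3.7)); print(wheel(),telemetry.current_position())
E
```

```text
[-0.10844511  1.98598167  1.75710722] 27.6675847430403 0.008609139348380604 46 True 27.3667
brake 27.525 27.775 [-0.7 -1.6 11.7] (27.775, -0.04718046976152322, 124) (27.825, -0.04929342014641886, 120)
(28.225, -0.04980247953529311, 119) [ 0.52536667 -0.01146089  0.07180998]
```

View pics/end.png

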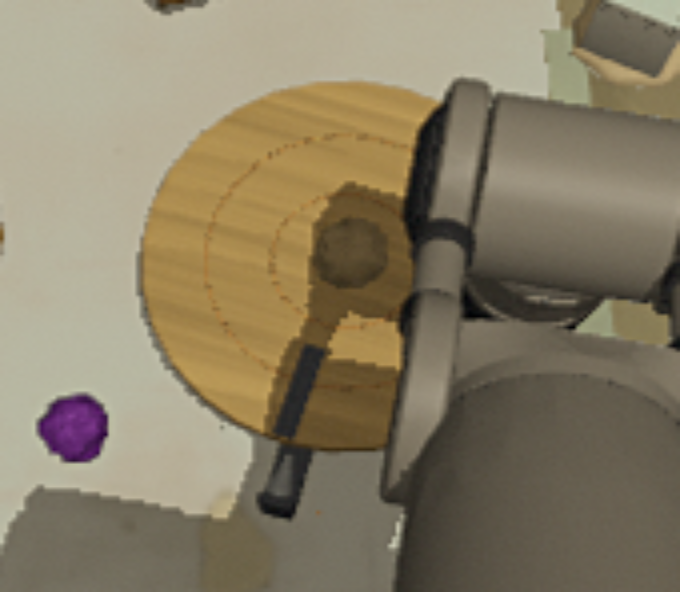

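The final crop shows the strip, (315,350) to (288,440), in line with the pointer at about (285,480). The clay lump is still centred at (350,250), and the fingertip is holding with about 12 N.

```bash
python3 -c "
from plant import finish_job; print(finish_job())"
```

```text
the job is handed in; nothing more can be done
None
```

The job is handed in: the disc ran untouched for about 6.6 s, then was braked with the strip about 3° from the pointer, fingertip still pressing at about 12 N; the first flick would have run out short of the pointer, so I flicked it again while it was still turning.

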